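# Offer up the weighted lever to its safety valve

## Robot

A 6-joint arm with a two-finger parallel gripper is mounted at the origin on the work surface; the furniture and walls round the work are solid. World frame = base frame: x ahead of the robot, y to its left, z up, the work surface at z = 0. Lengths are in m, angles in rad, forces in N, time in s.
With the tool pointing down it reaches from about 0.425 to 0.95 m from the base axis. Payload 14.7 kg.
Tool frame: the origin (TCP) lies at the very end of the fingers, on their centre line; the grasp point (between the pads) lies 19 mm behind it (env.grasp_offset is the distance from the TCP to the grasp point, in m); x points along the fingers, y is the direction in which the jaws open and shut, and the axes are right-handed (so a half turn about x gives the same grasp; the last joint's range is limited). The gripper opens to 85 mm and grips with 20 to 120 N. Pads are 22 mm wide; open, the fingers measure 114 mm over their backs; the gripper's body (76 mm by 85 mm) begins 54 mm behind the grasp point. The pads swing forward as they close: fully open they stand 13 mm farther back than shut.
Start: joints at [-1.234, 0.48, 1.596, -0, 1.065, -0.047], TCP at [0.243, -0.603, 0.231] pointing down, gripper open.
Joint ranges: [-2.75, 2.75], [-0.82, 2.05], [0.23, 2.67], [-1.56, 4.7], [0.09, 2.69], [-2.92, 2.92]. Speed limits (rad/s): [1.89, 1.89, 2.39, 3.01, 3.01, 3.01].

## Interface

Orientations are given as a unit quaternion [w, x, y, z].
In Python, from rig import env gives the robot as it stands. Calls block until the motion is done:
- env.reach(position, orientation): joint-space move of the TCP to a pose.
- env.servo_line(position, attitude=None, max_speed=0.15, contact_N=None): straight line of the TCP; attitude=None keeps the orientation; max_speed is the mean speed in m/s. With contact_N (N) it stops when the force on the tool has changed by that much, and returns True; else False.
- env.move_joints(angles): joint-space move.
- env.grip(opening, force=None): opening from 0.0 (shut) to 1.0 (fully open); force is the grip in N (None keeps the last); returns when the fingers have stopped.
- env.wait(seconds).
- env.ik(position, orientation): joint angles nearest the present ones, or None.
- env.get_state(): the state.
- env.camera(name): name is "side" or "top"; returns the picture (420x560x3 uint8, red, green, blue); there is no depth.
- env.calibration(name): a dict with "intrinsics" (3x3 intrinsics, pixels), "camera_from_world" (4x4, takes a point from world to camera coordinates). Camera axes: x right, y down, z forward; pixel columns grow to the right and rows downward; lengths in m; the calibration is good to about 2 mm. A picture is of the moment at which its call begins. calibration takes no time and is no camera call.
A pose or a line that the arm cannot do raises env.MotionError and nothing moves.
- env.close_job(): hands the job in, once; it reports no verdict.
The state is a dict: "clock": time; "q": joint angles; "qvel": joint speeds; "tau": joint torques, N m; "eef_pos": TCP position; "eef_rot": TCP orientation; "ft_force": force on the tool from outside, world axes, zero at the start; "ft_torque": the same for the moment, N m; "width": opening from 0.0 (shut) to 1.0 (fully open).
Only numpy, scipy, OpenCV 4.12 (cv2) and the standard library are available. Lean on these libraries where they do the work, as an engineer would, in place of code of your own. Each camera call takes 0.05 s, during which the arm holds its last target. There are 200 camera calls.

## Task

Take the weighted steel lever out of its wooden cradle, gripping the bar at its balance point, and keep it level. Lower the lever's eye between the two cheeks of the safety valve's bracket, with the bar running out over the valve spindle, until the eye's hole lines up with the pin holes in the cheeks, and finish still holding it there, level and not resting on or pressing against the valve, so that I can push the pivot pin through. Do not bump the valve hard and leave the other things where they are.

Things in the scene. Friction and masses are not known exactly. Their poses are not given: they have to be found in the camera images.
- lever: Loose steel lever, 0.72 kg with its brass weight, on edge in the wooden cradle. Origin: centre of the eye's 14 mm bore, mid-height of the bar, 59 mm above the worktop at the start. x: along the bar from eye to tail; y: the bore's axis, sideways; z: up. Eye: ring 34 mm across, 16 mm thick (y). Bar: 10 mm thick (y), 22 mm deep (z). Grip the bar's flat sides at the balance point (see poise).
- poise (a joint): Place of the round brass weight (44 mm across, 30 mm long, thumbscrew on top up to 34 mm above the bar's centreline), clamped tight on the bar: 0 to 0.040 m; its centre is at lever x = 185 mm + this value. The balance point of the whole lever is on the bar's centreline at lever x = 140 mm + 0.417 x this value, between eye and weight.
- lever_tail (a point): Tail end of the lever's bar: lever x = 270 mm, on the centreline.
- cradle: Fixed beech cradle under the lever: base 290x60 mm, 14 mm thick; origin at the centre of its underside, x along the lever. Two slotted posts 12 mm long (x), 50 mm wide, 65 mm high at x = -80 and +130 mm; slots 16 mm wide, floor 48 mm above the worktop. The lever's bore is at cradle x = -125 mm. Between the posts only the base lies under the bar.
- valve: Fixed brass lever safety valve on an aluminium plate 150x96 mm (x -87 to +63 mm); origin on the spindle axis at the plate's underside. Steel spindle tip 114 mm above the worktop; bonnet 40 mm across up to 97 mm. Dark bracket with two upright cheeks at x = -50 mm. The fitted lever runs level from the cheeks over the spindle towards +x.
- clevis (a point): Midway between the cheeks on the axis of their 14 mm pin holes, 135 mm above the worktop. Axes as the valve's: y the pin axis, x the way the lever must point, z up. Cheeks: 6 mm thick, 32 mm wide (x), rounded tops 151 mm above the worktop; free gap 26 mm (y -13 to +13 mm), gap floor at 100 mm; open at the top and both ends.
- gauge: Bystander, to be left alone: pressure gauge lying face up, 121x87x40 mm; origin at its underside
- oil_bottle: Bystander, to be left alone: white oil bottle with red pointed cap, 46 mm across, 119 mm high; origin at its underside
- weight_tall: Bystander, to be left alone: steel calibration weight with a neck, 29 mm across, 108 mm high; origin at its underside
- weight_mid: Bystander, to be left alone: steel calibration weight with a neck, 33 mm across, 98 mm high; origin at its underside
- ring_gauge: Bystander, to be left alone: steel ring, 54 mm across, 18 mm high; origin at its underside
- brass_adaptor: Bystander, to be left alone: brass hexagon adaptor, 27x31x40 mm; origin at its underside

How it is judged:
By the outcome, as a careful person would: the job done as asked, in the order asked, and still so for the second after the job is handed in, while the arm keeps its last pose, push and grip.
It also fails if it takes over 48 s, if anything falls off the work surface, if the arm or the gripper's body presses on something with over 40 N, if the wrist force passes 120 N, or if a joint passes its speed limit or range.

## Working session

There is one attempt and no reset: what is moved stays moved. The work goes in short steps, each a Python script; the robot and the scene stay as the last script left them, time stands still between calls to the robot, and variables do not carry over. Pictures are saved under pics/ and viewed, about 8 in all and at most 12, crops included, and the job is handed in when it is done.

```bash
mkdir -p pics
python3 - <<'E'
from rig import env
import cv2, numpy as np
np.set_printoptions(precision=4,suppress=True)
for n in("side","top"):
    im=env.camera(n); cv2.imwrite(f"pics/{n}0.png",im[:,:,::-1])
    c=env.calibration(n); print(n,np.array(c["intrinsics"]),np.array(c["camera_from_world"]))
print(env.get_state(),env.grasp_offset)
E
```

```text
side [[387.1323   0.     283.0805]
 [  0.     387.1323 207.343 ]
 [  0.       0.       1.    ]] [[-0.8386 -0.5442 -0.0243  0.386 ]
 [-0.2623  0.4425 -0.8576  0.2599]
 [ 0.4775 -0.7127 -0.5138  0.7745]
 [ 0.      0.      0.      1.    ]]
top [[422.3363   0.     274.2839]
 [  0.     422.3363 206.8917]
 [  0.       0.       1.    ]] [[ 0.0246 -0.9996  0.0098 -0.08  ]
 [-0.9887 -0.0258 -0.1476  0.5013]
 [ 0.1478 -0.006  -0.989   1.1757]
 [ 0.      0.      0.      1.    ]]
{'clock': 0.1, 'q': array([-1.2336,  0.4808,  1.5968, -0.    ,  1.0651, -0.0466]), 'qvel': array([-0.0009, -0.0026, -0.0023,  0.0004,  0.0019,  0.0008]), 'tau': array([  0.0013, -95.2258, -43.1042,   0.0001,   0.0053,   0.    ]), 'eef_pos': array([ 0.2433, -0.6024,  0.2307]), 'eef_rot': array([-0.1345, -0.6941, -0.1352,  0.6942]), 'ft_force': array([-0.1405,  0.1178, -1.4886]), 'ft_torque': array([-0.0297,  0.0241,  0.0183]), 'width': 1.0004274408090301} 0.0187
```

View pics/side0.png

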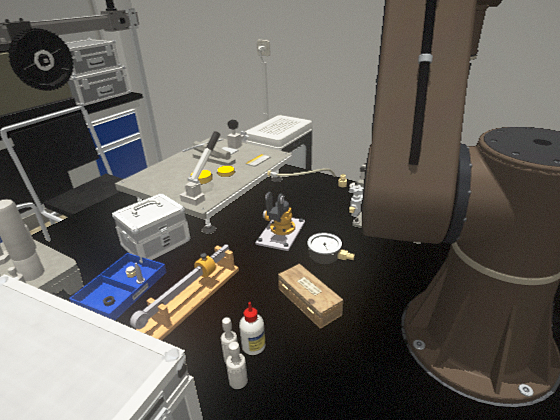

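View pics/top0.png

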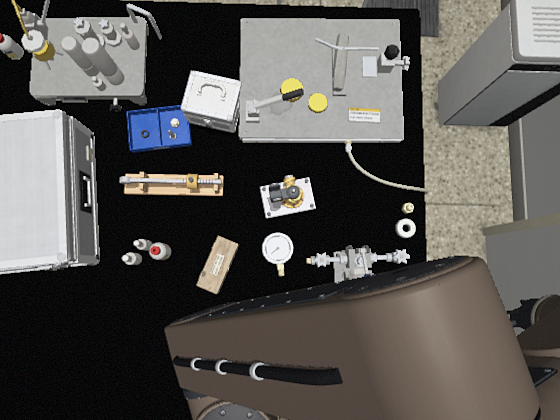

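The side view shows the lever with its eye at about (138,318), the poise at (207,265) and the valve at (280,225). In the top view the eye is at about (122,180), the poise at (192,181), and the valve plate is centred near (288,197). I'll zoom in for detail.

Run:
```python
import cv2, numpy as np
t=cv2.imread("pics/top0.png"); s=cv2.imread("pics/side0.png")
a=cv2.resize(t[160:220,110:240],None,fx=6,fy=6,interpolation=cv2.INTER_CUBIC)[:300]
a=cv2.resize(t[165:205,112:232],(792,264),interpolation=cv2.INTER_CUBIC)
b=cv2.resize(t[170:222,255:322],(402,312),interpolation=cv2.INTER_CUBIC)
c=cv2.resize(s[185:255,250:338],(390,310),interpolation=cv2.INTER_CUBIC)
o=np.zeros((590,800,3),np.uint8); o[:264,:792]=a; o[270:582,:402]=b; o[270:580,408:798]=c
cv2.imwrite("pics/crop1.png",o)
```

```text
(no output)
```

View pics/crop1.png

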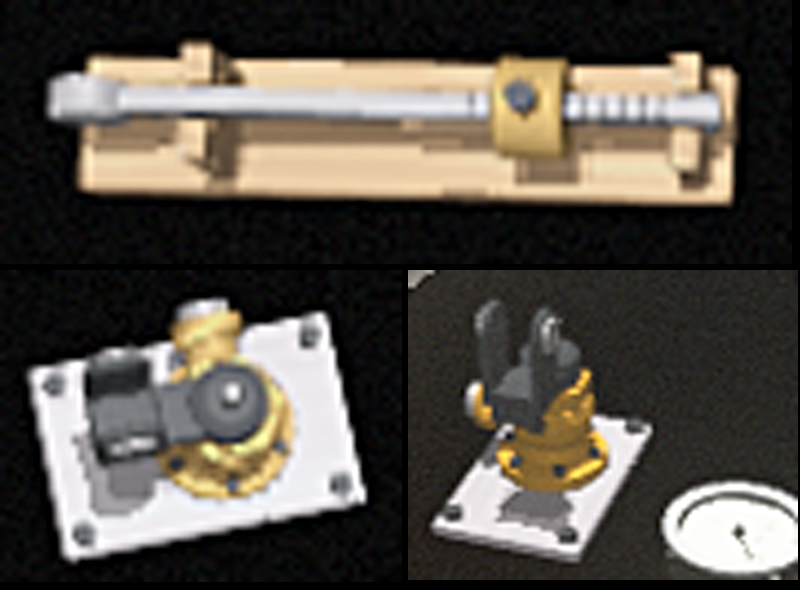

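The top crop shows the eye's left end at full-image pixel (119,180), the tail end near (221,182) and the thumbscrew at (190.6,179.5). The spindle tip is at about (294,190.5). The cheeks are to the left of the spindle, at about (274.5,188) and (276,198), so valve +x points right and slightly up in the image. Next I'll cast rays.

```bash
cat > h.py <<'E'
import numpy as np, cv2
from rig import env
np.set_printoptions(precision=4,suppress=True)
def cal(n):
    c=env.calibration(n); return np.array(c["intrinsics"]),np.array(c["camera_from_world"])
def ray(n,p):
    K,T=cal(n); d=T[:3,:3].T@np.linalg.solve(K,[p[0],p[1],1]); return -T[:3,:3].T@T[:3,3],d/np.linalg.norm(d)
def onz(n,p,z):
    o,d=ray(n,p); return o+d*(z-o[2])/d[2]
def proj(n,X):
    K,T=cal(n); c=K@(T[:3,:3]@X+T[:3,3]); return c[:2]/c[2]
def tri(p,q):
    (a,u),(b,v)=ray("top",p),ray("side",q)
    s=np.linalg.lstsq(np.c_[u,-v],b-a,rcond=None)[0]; P,Q=a+s[0]*u,b+s[1]*v
    return (P+Q)/2,np.linalg.norm(P-Q)
E
python3 - <<'E'
from h import *
print("cam",ray("top",(0,0))[0],ray("side",(0,0))[0])
t=cv2.imread("pics/top0.png"); s=cv2.imread("pics/side0.png")
fa=lambda x,y:(112+(x+.5)/6.6-.5,165+(y+.5)/6.6-.5)
fb=lambda x,y:(255+(x+.5)/6-.5,170+(y-270+.5)/6-.5)
fc=lambda x,y:(250+(x-408+.5)/4.43-.5,185+(y-270+.5)/4.43-.5)
for nm,p,z in [("eyeL",(47,97),.065),("eyeR~",(120,98),.065),("bar130",(130,99),.07),("bar480",(480,106),.07),("tailtop",(712,108),.07),("screw",(520,92),.093),
   ("poiseTopL",(492,105),.081),("poiseTopR",(568,105),.081),("baseBL",(80,190),.014),("baseBR",(733,203),.014),("baseTL",(88,57),.014),("baseTR",(738,69),.014),
   ("baseBL0",(80,190),0),("baseBR0",(733,203),0)]:
    print(nm,onz("top",fa(*p),z))
print("spindle",onz("top",fb(234,393),.114))
print("cheekfar",onz("top",fb(118,357),.151),"near",onz("top",fb(128,440),.151))
c=[(30,370),(328,315),(366,498),(70,558)]
for p in c: print("plate",onz("top",fb(*p),.008))
print("cheek tops side", [onz("side",fc(*p),.151) for p in [(488,302),(546,320)]])
# plate mask
hsv=cv2.cvtColor(t,cv2.COLOR_BGR2HSV); m=((hsv[...,2]>150)&(hsv[...,1]<40)).astype(np.uint8); w=np.zeros_like(m); w[172:220,257:320]=m[172:220,257:320]
pts=cv2.findNonZero(w); r=cv2.minAreaRect(pts); B=cv2.boxPoints(r); print(r)
for p in B: print("rect",onz("top",p,.008))
E
```

```text
cam [ 0.3238 -0.0599  1.2375] [0.0221 0.6471 0.6302]
eyeL [0.5664 0.3742 0.065 ]
eyeR~ [0.5668 0.343  0.065 ]
bar130 [0.5654 0.337  0.07  ]
bar480 [0.5664 0.1881 0.07  ]
tailtop [0.5682 0.0892 0.07  ]
screw [0.568  0.1668 0.093 ]
poiseTopL [0.5647 0.1807 0.081 ]
poiseTopR [0.5655 0.1486 0.081 ]
baseBL [0.5352 0.3751 0.014 ]
baseBR [0.537  0.0851 0.014 ]
baseTL [0.5957 0.3762 0.014 ]
baseTR [0.598  0.0855 0.014 ]
baseBL0 [0.5376 0.3801 0.    ]
baseBR0 [0.5394 0.0868 0.    ]
spindle [ 0.5391 -0.1179  0.114 ]
cheekfar [ 0.5466 -0.065   0.151 ] near [ 0.51   -0.0702  0.151 ]
plate [ 0.5682 -0.0223  0.008 ]
plate [ 0.6    -0.1693  0.008 ]
plate [ 0.5087 -0.1891  0.008 ]
plate [ 0.4752 -0.0446  0.008 ]
cheek tops side [array([ 0.5442, -0.0628,  0.151 ]), array([ 0.5032, -0.062 ,  0.151 ])]
((286.80767822265625, 194.53848266601562), (37.85041809082031, 50.7940788269043), 78.69007110595703)
rect [ 0.5841 -0.0177  0.008 ]
rect [ 0.6184 -0.1653  0.008 ]
rect [ 0.5071 -0.1886  0.008 ]
rect [ 0.4737 -0.0428  0.008 ]
```

Everything agrees: the base measures 290x61 mm, the plate about 149x94 mm, and the spindle is within 2 mm of the plate-derived origin. Now I'll plan, check IK and approach for the grasp.

```bash
cat >> h.py <<'E'
from scipy.spatial.transform import Rotation as R
G=env.grasp_offset
def quat(th,s=1):  # bar direction th in the plan; tool x down, jaws across bar
    Y=s*np.array([-np.sin(th),np.cos(th),0]); X=np.array([0,0,-1.]); 
    return R.from_matrix(np.c_[X,Y,np.cross(X,Y)]).as_quat(scalar_first=True)
def tcp(p): return np.array([p[0],p[1],p[2]-G])
LV=np.array([.5656,.3565]); LA=np.arctan2(-1,.007); BAL=.1423
CL=np.array([.5287,-.0690]); VA=np.arctan2(-.9758,.2185)
dr=lambda a:np.array([np.cos(a),np.sin(a)])
E
python3 - <<'E'
from h import *
g=LV+BAL*dr(LA); f=CL+BAL*dr(VA); print(g,f)
for s in(1,-1):
    for p,a in((g,LA),(f,VA)):
        for z in(.059,.135,.21): print(s,z,env.ik(tcp([*p,z]),quat(a,s)))
print("tail px",proj("top",np.array([*(CL+.27*dr(VA)),.135])),"finger",proj("top",np.array([f[0]+.06,f[1],.2])))
print("tail side px",proj("side",np.array([*(CL+.27*dr(VA)),.135])))
E
```

```text
[0.5666 0.2142] [ 0.5598 -0.2079]
1 0.059 [ 0.3114  0.6608  1.8434 -0.      0.6375  0.3044]
1 0.135 [ 0.3114  0.5528  1.8035 -0.      0.7853  0.3044]
1 0.21 [ 0.3114  0.4607  1.7427 -0.      0.9382  0.3044]
1 0.059 [-0.4063  0.6526  1.8641 -0.      0.6249 -0.6266]
1 0.135 [-0.4063  0.5429  1.8239 -0.      0.7747 -0.6266]
1 0.21 [-0.4063  0.4494  1.7627 -0.      0.9295 -0.6266]
-1 0.059 [ 0.3114  0.6608  1.8434 -0.      0.6375 -2.8372]
-1 0.135 [ 0.3114  0.5528  1.8035 -0.      0.7853 -2.8372]
-1 0.21 [ 0.3114  0.4607  1.7427 -0.      0.9382 -2.8372]
-1 0.059 [-0.4063  0.6526  1.8641 -0.      0.6249  2.515 ]
-1 0.135 [-0.4063  0.5429  1.8239 -0.      0.7747  2.515 ]
-1 0.21 [-0.4063  0.4494  1.7627 -0.      0.9295  2.515 ]
tail px [374.4273 172.8546] finger [331.4932 153.369 ]
tail side px [305.5178 157.5899]
```

Run:
```python
from h import *
g=LV+BAL*dr(LA); q=quat(LA)
env.reach(tcp([*g,.22]),q); env.grip(0.55,60)
print(env.servo_line(tcp([*g,.090]),q,contact_N=8), env.servo_line(tcp([*g,.059]),q,max_speed=.06,contact_N=8))
st=env.get_state(); print(st["clock"],st["eef_pos"],st["ft_force"],st["width"])
t=env.camera("top");s=env.camera("side")
cv2.imwrite("pics/t1.png",t[...,::-1]);cv2.imwrite("pics/s1.png",s[...,::-1])
o=np.zeros((590,560,3),np.uint8);o[:290]=cv2.resize(t[140:215,100:245],(560,290),interpolation=2);o[300:]=cv2.resize(s[225:340,110:332],(560,290),interpolation=2)
cv2.imwrite("pics/c2.png",o[...,::-1])
```

```text
False False
5.3333 [0.5665 0.2142 0.0401] [-0.0396  0.2564  0.3252] 0.552861314751842
```

View pics/c2.png

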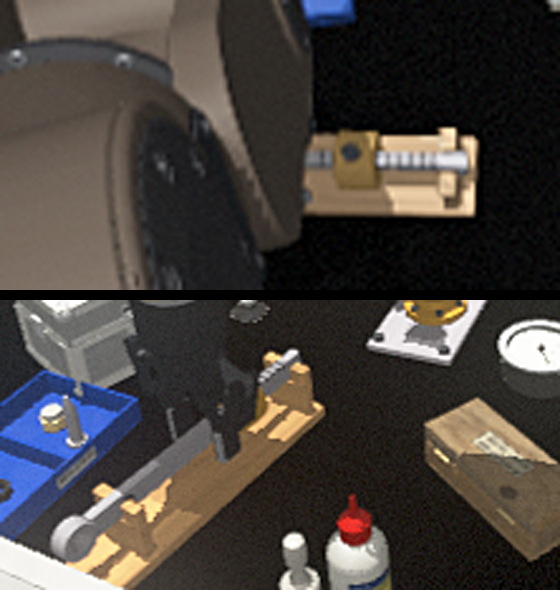

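The fingers straddle the bar between the front post and the poise, so I'll grip and lift.

Run:
```python
from h import *
g=LV+BAL*dr(LA); q=quat(LA)
p=lambda m:(lambda st:print(m,round(st["clock"],2),st["eef_pos"],st["ft_force"],st["ft_torque"],round(st["width"],3)))(env.get_state())
p("pre"); env.grip(0.0,80); env.wait(.2); p("gripped")
env.servo_line(tcp([*g,.079]),q,max_speed=.05); env.wait(.3); p("lift20")
env.servo_line(tcp([*g,.22]),q); env.wait(.3); p("up")
t=env.camera("top");s=env.camera("side")
cv2.imwrite("pics/t2.png",t[...,::-1]);cv2.imwrite("pics/s2.png",s[...,::-1])
o=np.zeros((580,560,3),np.uint8);o[:210]=t[100:310];o[215:]=cv2.resize(s[130:340,60:382],(560,365),interpolation=2)
cv2.imwrite("pics/c3.png",o[...,::-1])
```

```text
pre 5.43 [0.5668 0.2143 0.0405] [ 0.3189  0.3176 -0.5046] [ 0.0123 -0.0139 -0.0173] 0.549
gripped 6.06 [0.5667 0.2142 0.0407] [-1.0722  0.3593  5.5051] [-0.1287  0.2024  0.0744] 0.104
lift20 6.91 [0.5664 0.2142 0.0601] [-0.0597  0.3042 -7.5621] [-0.0345 -0.0341  0.0107] 0.105
up 8.3 [0.5664 0.2141 0.2007] [-0.1731  0.1936 -6.8022] [ 0.0353 -0.0319 -0.0026] 0.106
```

View pics/c3.png

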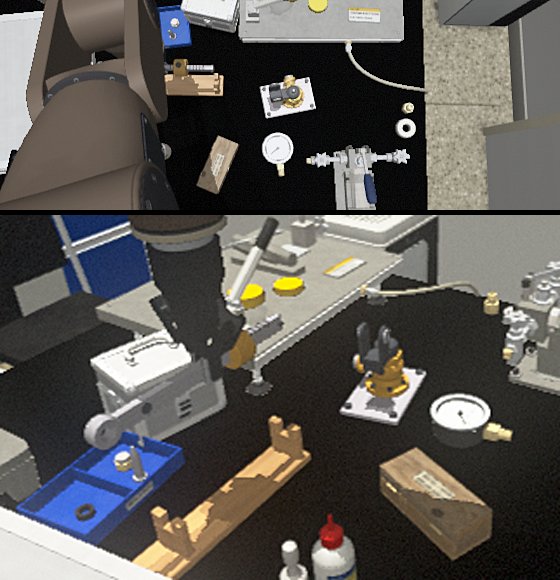

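The lever is held, with about 7 N on the wrist and almost no moment. I'll carry it over in a straight line above the clevis and look closer.

Run:
```python
from h import *
f=CL+BAL*dr(VA); q=quat(VA)
p=lambda m:(lambda st:print(m,round(st["clock"],2),st["eef_pos"],st["ft_force"],st["ft_torque"],round(st["width"],3)))(env.get_state())
env.servo_line(tcp([*f,.215]),q,max_speed=.13); env.wait(.4); p("over")
t=env.camera("top");s=env.camera("side")
cv2.imwrite("pics/t3.png",t[...,::-1]);cv2.imwrite("pics/s3.png",s[...,::-1])
print("pred bore top/side",*[proj(n,np.array([*CL,.215])) for n in("top","side")],"tail side",proj("side",np.array([*(CL+.27*dr(VA)),.215])))
print("clevis",*[proj(n,np.array([*CL,.135])) for n in("top","side")])
o=np.zeros((590,780,3),np.uint8);o[:350,:420]=cv2.resize(t[150:220,236:320],(420,350),interpolation=2);o[:,:]
S=cv2.resize(s[110:260,230:340],(430,586),interpolation=2);o[:350,420:]=0
o=np.zeros((590,860,3),np.uint8);o[:350,:420]=cv2.resize(t[150:220,236:320],(420,350),interpolation=2);o[:586,425:855]=S
cv2.imwrite("pics/c4.png",o[:,:800,::-1])
```

```text
over 12.2 [ 0.5598 -0.2078  0.1963] [ 0.4583 -0.9615 -7.4894] [-0.0324  0.0254 -0.0063] 0.106
pred bore top/side [275.9583 186.041 ] [273.0576 169.7854] tail side [305.6602 133.3819]
clevis [275.5454 191.9617] [274.2159 197.7   ]
```

View pics/c4.png

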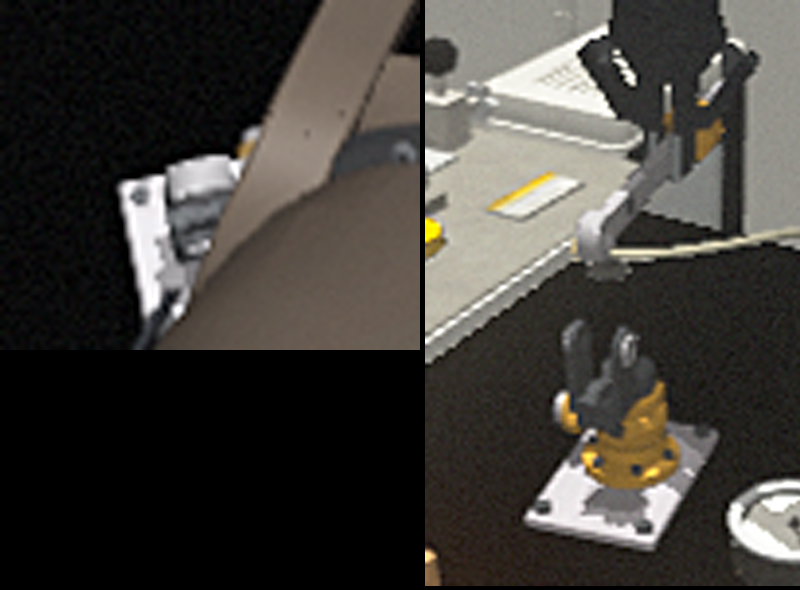

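The top view puts the eye at about crop (200,180), as predicted. The side view shows it at about (598,237) against (593,234) predicted. The cheeks are at (575,320) and (628,325). I'll refine the eye by differencing against the first pictures.

Run:
```python
from h import *
f=CL+BAL*dr(VA)
a={}
for n,box in(("side",(262,150,290,186)),("top",(262,174,285,194))):
    A=cv2.imread(f"pics/{n[0]}3.png").astype(int);B=cv2.imread(f"pics/{n}0.png").astype(int)
    m=(np.abs(A-B).max(2)>28).astype(np.uint8)
    x0,y0,x1,y1=box; M=m[y0:y1,x0:x1]
    print(n,box)
    for r,row in enumerate(M): print(y0+r,''.join('#' if v else '.' for v in row))
# predicted silhouette of eye: cylinder rims
t=np.linspace(0,2*np.pi,40);d=np.r_[dr(VA),0];y=np.r_[-d[1],d[0],0]
for n in("side","top"):
    P=np.array([proj(n,np.r_[CL,.215]+.017*np.cos(u)*d+np.array([0,0,.017*np.sin(u)])+s*y) for u in t for s in(-.008,.008)])
    print(n,P.min(0),P.max(0))
```

```text
side (262, 150, 290, 186)
150 ........................####
151 ........................####
152 ......................####..
153 .....................#######
154 ....................########
155 ...................#########
156 ....................########
157 ..................##########
158 ..................#########.
159 ................##########..
160 ...............####.#####...
161 ..............############..
162 ..............###.######....
163 .............###########....
164 .........######.#######.....
165 ........##############......
166 ........####.######.........
167 ........###.#.####.#........
168 ........#########.#.........
169 .......#..######.#..........
170 ......######.#####..........
171 ......###....####...........
172 .......##########...........
173 .......##########...........
174 .......##.######............
175 ........###.##..............
176 ........#.#.####............
177 ............................
178 ............................
179 ............................
180 ............................
181 ............................
182 ............................
183 ............................
184 ............................
185 ............................
top (262, 174, 285, 194)
174 .......................
175 .......................
176 .......................
177 .......................
178 .......................
179 .......................
180 .......................
181 ............########.##
182 .........##########...#
183 .......#####.####.##.##
184 .......#####.####..####
185 .......###########.####
186 ........###############
187 ........##########.####
188 .......##########.#####
189 ........#########..##..
190 .........#.........##.#
191 ...................####
192 ..................#.###
193 ...............####.###
side [267.4851 162.5847] [278.4889 176.9706]
top [268.5892 180.9861] [283.3544 190.9935]
```

The eye's silhouette matches the prediction to under 1 px in both views, at the expected height, so the lever is level and placed to about 1–2 mm. I'll lower it with contact sensing.

Run:
```python
from h import *
f=CL+BAL*dr(VA); q=quat(VA)
p=lambda m:(lambda st:print(m,round(st["clock"],2),st["eef_pos"],st["ft_force"],st["ft_torque"],round(st["width"],3)))(env.get_state())
for z,v in((.175,.06),(.155,.03),(.135,.03)):
    c=env.servo_line(tcp([*f,z]),q,max_speed=v,contact_N=5); p((z,c))
    if c: break
env.wait(.4);p("end")
t=env.camera("top");s=env.camera("side")
cv2.imwrite("pics/t4.png",t[...,::-1]);cv2.imwrite("pics/s4.png",s[...,::-1])
o=np.zeros((590,800,3),np.uint8);o[:350,:350]=cv2.resize(t[165:215,250:300],(350,350),interpolation=2);o[:586,360:800]=cv2.resize(s[150:240,246:313],(440,586),interpolation=2)
cv2.imwrite("pics/c5.png",o[...,::-1])
d=np.r_[dr(VA),0]
print("bar top @eye, +30,+60 side:",[proj("side",np.r_[CL,.135]+k*d) for k in(0,.03,.06,.1)])
```

```text
(0.175, False) 13.12 [ 0.56   -0.2079  0.1565] [ 0.5533 -0.1014 -6.7148] [ 0.0062 -0.0288  0.0213] 0.103
(0.155, False) 13.93 [ 0.5599 -0.2079  0.1364] [-0.4944  1.0888 -6.8559] [ 0.0389 -0.0557  0.0683] 0.104
(0.135, False) 14.75 [ 0.5599 -0.2079  0.1164] [ 0.0752 -1.0663 -7.1476] [-0.0017  0.0002  0.0831] 0.099
end 15.15 [ 0.5598 -0.2079  0.1164] [ 1.2069  0.3547 -7.3401] [-0.0148  0.0258  0.0455] 0.104
bar top @eye, +30,+60 side: [array([274.2159, 197.7   ]), array([278.3417, 192.4133]), array([282.2797, 187.3672]), array([287.2598, 180.9856])]
```

View pics/c5.png

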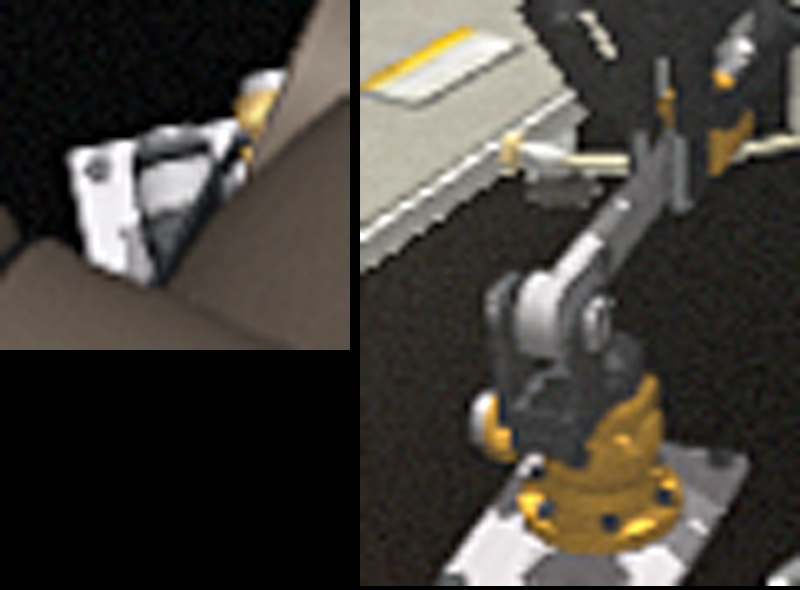

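The eye sits between the cheeks: side crop eye at about (540,315), near cheek hole at about (600,320). Contact force is nil, with just the 7 N weight. I'll check hole alignment by marking projected circles for eye and holes.

Run:
```python
from h import *
d=np.r_[dr(VA),0];y=np.r_[-d[1],d[0],0];k=11
u=np.linspace(0,2*np.pi,48)
out=np.zeros((590,790,3),np.uint8)
for n,(x0,y0,w,h),ox in(("side",(258,186,34,40),0),("top",(264,178,30,34),380)):
    im=cv2.imread(f"pics/{n[0]}4.png"); kk=k if n=="side" else 13
    I=cv2.resize(im[y0:y0+h,x0:x0+w],None,fx=kk,fy=kk,interpolation=2)
    def pt(X,c):
        q=(proj(n,X)-[x0,y0]+.5)*kk; cv2.circle(I,tuple(int(v) for v in q),1,c,-1)
    C=np.r_[CL,.135]
    for a in u:
        e=np.cos(a)*d+np.array([0,0,np.sin(a)])
        pt(C+.017*e-.008*y,(0,255,0)); 
        pt(C+.007*e-.019*y,(0,0,255))
        if np.sin(a)>=0: pt(C+.016*e-.019*y,(0,255,255)); pt(C+.016*e+.013*y,(255,0,255)); pt(C+.017*e+.008*y,(0,255,0))
    out[:I.shape[0],ox:ox+I.shape[1]]=I
cv2.imwrite("pics/c6.png",out)
```

```text
(no output)
```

View pics/c6.png

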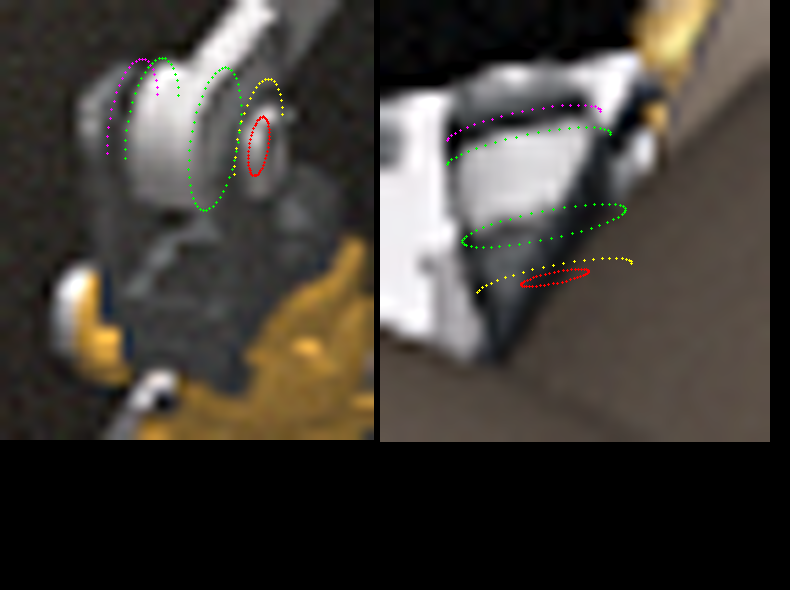

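The near-cheek hole and eye coincide within about 0.5 px. In both views the eye sits about 1.2 mm too far along +x, so I'll trim that, recheck forces, and hand in.

Run:
```python
from h import *
f=CL+(BAL-.0012)*dr(VA); q=quat(VA)
print(env.servo_line(tcp([*f,.135]),q,max_speed=.01,contact_N=4)); env.wait(.6)
F=[]
for _ in range(5): env.wait(.05); F.append(np.r_[env.get_state()["ft_force"],env.get_state()["ft_torque"]])
st=env.get_state(); print(st["clock"],st["eef_pos"],tcp([*f,.135]),np.mean(F,0),st["width"])
im=env.camera("side"); B=env.camera("top")
for n,A in(("side",im),("top",B)):
    C=cv2.imread(f"pics/{n}0.png")[...,::-1].astype(int)
    x0,y0,x1,y1=(290,210,350,270) if n=="side" else (255,225,300,275)
    print(n,"gauge diff",np.abs(A.astype(int)-C)[y0:y1,x0:x1].mean())
if abs(np.mean(F,0)[2]+7.1)<1.5: env.close_job(); print("closed")
```

```text
False
16.3667 [ 0.5595 -0.2067  0.1163] [ 0.5595 -0.2067  0.1163] [ 0.0172 -0.2335 -7.2442  0.005   0.0082  0.0136] 0.09864570914119263
side gauge diff 27.844814814814814
top gauge diff 106.65540740740741
the job is handed in; nothing more can be done
closed
```

I've handed the job in with the arm still holding the lever level, its eye between the valve's cheeks and lined up with the pin holes as closely as the cameras can show. I took it from the cradle by its balance point, about 142 mm from the bore. It took 16.4 s of the 48 s allowed.

- **Not touching the valve:** the wrist reads -7.24 N vertically, which is just the lever's 0.72 kg. The side forces (under 0.25 N) and moments (under 0.02 N m) are about zero. No contact triggered on the way down.
- **Hole alignment:** before the last adjustment, the eye and cheek outlines matched their predicted positions to about half a pixel (about 1 mm). Both views showed the eye about 1.2 mm too far out, so I moved it back by that amount. I estimate 1–2 mm of error remains. I did not look closely at the eye again after that move.
- **Level:** this is judged from the bar's line in the side picture and the near-zero moments; I did not measure the angle directly.
- **Other objects:** my final check on the gauge (a picture difference) showed large changes (28 side, 107 top) and proves nothing. The arm covered the top view; the side figure probably comes from the arm or its shadow too, but I did not check. The lever passed well above everything on its way, and I felt no contact.

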